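# Set the chisel projection on the honing-guide board

## Robot

A 7-joint arm with a two-finger parallel gripper is mounted at the origin on a cart in front of the work surface, level with it; the furniture and walls round the work are solid. World frame = base frame: x ahead of the robot, y to its left, z up, the work surface at z = 0. Lengths are in mm, angles in rad, forces in N, time in s.
With the tool pointing down it reaches from about 350 to 900 mm from the base axis. Payload 19.9 kg.
Tool frame: the origin (TCP) lies on the front face of the gripper's body, between the roots of the fingers; the fingertips stand 97 mm ahead of it and the grasp point (between the pads) lies 78 mm ahead of it (env.tip_extent is the distance from the TCP to the fingertips, in mm); z points along the fingers, y is the line along which they close (so a half turn about z gives the same grasp; the last joint's range is limited). The gripper opens to 94 mm and grips with 3 to 60 N. Pads are 16 mm wide; open, the fingers measure 119 mm over their backs; the gripper's body (75 mm by 177 mm) begins 78 mm behind the grasp point.
Start: joints at [-1.28, 0.417, -0.01, 1.614, 0.005, 1.111, -0.053], TCP at [203.579, 590.901, 302.625] pointing down, gripper open.
Joint ranges: [-2.81, 2.81], [-0.39, 2.02], [-1.27, 1.25], [0.06, 2.57], [-1.19, 4.33], [0.19, 2], [-2.82, 2.82]. Speed limits (rad/s): [1.89, 1.89, 2.39, 2.39, 3.01, 3.01, 3.01].

## Interface

Orientations are given as a 3x3 rotation matrix whose columns are the frame's x, y, z axes.
In Python, from workcell import env, optics gives the robot as it stands.
- The arm moves only by the tool jog_arm, never from a script. Its argument "plan" is text: rows parted by semicolons, each of 7 numbers parted by spaces: the opening, from 0 (shut) to 1 (fully open), then the shift along the tool's x, y, z in cm, then the turn, a rotation vector about the tool's x, y, z in rad. In form: gripper x y z wx wy wz; .... A call has 1 to 8 rows; each row shifts and turns the commanded pose from where the row before left it, along the tool's axes as they then stand; what a row does not reach is not made up. A row lasts 1/12 s, in which the tool goes at most 41.7 mm and 7.16 degrees, less where a joint would pass 70% of its speed; a pose out of reach is approached as far as the arm can. A call is refused whole if a number of a shift passes 4.17 or a number of a turn 0.125, either way. A call with a gripper value outside its range is refused whole. The fingers move at their own pace and stop on an object; "squeeze" is the grip in N (left out, the last holds). Time passes only in rows, so rows that do not move let the fingers close. It gives the time, the measured TCP pose, the force, the opening and the grip force at its end, in the units of the state.
- env.get_state(): the state, without advancing time (a new reading comes with each control period).
- optics.capture(name): name is "side" or "top" or "wrist"; returns a dict with "image" (384x512x3 uint8, blue, green, red), "fx", "fy", "cx", "cy" (pixels), "R" (3x3) and "t" (3): a world point X has camera coordinates R X + t. Camera axes: x right, y down, z forward; pixel columns grow to the right and rows downward; lengths in mm; the calibration is good to about 2 mm. A picture is of the moment at which its call begins. There is no depth.
- env.job_done(): hands the job in; it is judged then, once.
Trained networks look in the newest picture that a camera, given by its name, has taken for a name from the list of things; names that differ only in an ending like _2 or _b are one class to them, and where a whole thing is asked for, a point or a joint stands for the part that bears it (a point fixed in the world has none). Each returns a list of dicts, best first, with "p" (0 to 1); they miss things now and then, are a little off and sometimes report something else, mostly with a low value. They report only what shows in the picture. A call takes as long as a camera call.
- optics.find_in(camera, thing): "at" ([row, column] in pixels, amid what is visible of it).
The state is a dict: "t": time; "joint_pos": joint angles; "qd": joint speeds; "joint_efforts": joint torques, N m; "ee_pos": TCP position; "tool_rot": TCP orientation; "force": force on the tool from outside, world axes, zero at the start; "torque": the same for the moment, N m; "gripper_width": opening from 0.0 (shut) to 1.0 (fully open); "finger_force": force on a finger pad.
Only numpy, scipy, OpenCV 4.12 (cv2) and the standard library are available. Lean on these libraries where they do the work, as an engineer would, in place of code of your own. Each camera call takes 0.05 s, during which the arm holds its last target. There are 200 camera calls.

## Task

Set up the red-handled chisel for honing: with a fingertip, roll the knurled adjuster wheel on the plywood setting board until the gap between the steel stop and the long scribed line has closed and the stop's front face stands on the line. Then push the chisel gently by the butt of its handle, along its bed, until its cutting edge rests against the stop. Move the stop only by its wheel, do not grip or lift the chisel, and leave the other things where they lie.

Things in the scene. Friction and masses are not known exactly. Their poses are not given: they have to be found in the camera images.
- board: plywood setting board, 124 x 400 x 12 mm, screwed down, origin on the table (board from y = -205 to +195 mm). Its y axis runs along the chisel toward the wheel, x across, roughly away from the robot, z up. The chisel lies along x = 0, its handle between two 10 mm high wooden cleats (y = -125 to -75 mm)
- honing_guide (a point): middle of the aluminium honing guide fixed on the board, at board y = 12 mm (54 x 20 mm, top 31 mm above the table); the chisel's blade lies in its slack jaws, slides freely along board y and cannot turn
- gauge_line (a point): middle of the long dark line scribed across the board and both its rules, 60 mm along the board's y axis; given 6 mm above the board, 18 mm above the table; axes as the board's
- stop_face (a point): middle of the front face of the steel stop plate (70 mm wide, 4 mm thick, its face toward the chisel), near its lower edge, 18 mm above the table; axes as the board's. The stop starts 7 to 17 mm beyond the line (board y) and can pass up to 10 mm over it; only the screw moves it and it stays where it is left
- wheel_top (a point): topmost point of the knurled steel wheel, 68 mm above the table, at board x = 0, y = 144 mm; fixed to the board, does not turn. Wheel 52 mm across, 18 mm wide, its axis along board y, 42 mm above the table, between two aluminium plates 52 mm wide, 10 mm thick, 55 mm above the table (centred on y = 128 and 160 mm)
- adjuster_wheel (a joint): turn of the knurled wheel, rad. Dragging its top toward board +x closes the gap (value grows), toward -x opens it. One turn moves the stop 12 mm, so 10 mm of rim travel moves it 0.73 mm; it needs about 2 to 3 N along the rim. The stop is on the line at 12.57 (two turns)
- chisel: wood chisel with red handle, 205 mm long, loose, 0.13 kg; origin under its middle, on the board; its y axis points from the butt to the cutting edge. Handle 22 mm thick, blade 16 mm wide and 3 mm thick
- chisel_edge (a point): middle of the chisel's cutting edge, 102.5 mm along the chisel's y axis, 11 mm above the board
- chisel_butt (a point): middle of the flat butt end of the chisel's handle, 22 mm across, 102.5 mm back along the chisel's y axis, 11 mm above the board (23 mm above the table)
- oilstone: grey sharpening stone, 50 x 150 x 24 mm, loose bystander, origin under its middle
- round_tin: round dark tin, 72 mm across, 24 mm high, loose bystander, origin under its middle
- tape_roll: roll of black tape, 61 mm across, 18 mm high, loose bystander, origin under its middle
- scriber: pen-shaped scriber, 135 mm long, 10 mm thick, loose bystander, origin under its middle
- chuck_key: drill chuck key, 75 mm long, loose bystander, origin under its middle
- black_cap: round black cap, 68 mm across, 37 mm high, loose bystander, origin under its middle
- driver: screwdriver with orange handle, 183 mm long, 24 mm thick, loose bystander, origin under its middle

How it is judged:
By the outcome, as a careful person would: the job done as asked, in the order asked, and still so for the second after the job is handed in, with the robot touching nothing.
It also fails if it takes over 67 s, if anything falls off the work surface, if the arm or the gripper's body presses on something with over 40 N, if the wrist force passes 120 N, or if a joint passes its speed limit or range.

## Working session

There is one attempt and no reset: what is moved stays moved. The work goes in short steps, Python scripts to look and compute and a tool call to move; the robot and the scene stay as the last step left them, time stands still between calls to the robot, and variables do not carry over. Pictures are saved under pics/ and viewed, at most 12 in all, crops included, and the job is handed in when it is done.

Besides the shell and the picture viewer there is one more tool, called after "Emit:" as name(argument=value, ...) on one line, values as JSON. jog_arm: Moves the arm, as the interface text tells. Its arguments: {"type":"object","properties":{"plan":{"type":"string"},"squeeze":{"type":"number"}},"required":["plan"]}

```bash
mkdir -p pics; cat > h.py <<'E'
import numpy as np, cv2
from workcell import env, optics
def cap(n,f=None):
    d=optics.capture(n)
    if f: cv2.imwrite('pics/'+f,d['image'])
    return d
def ray(d,rc,z):
    R=np.array(d['R']);t=np.array(d['t'])
    c=-R.T@t; v=R.T@np.array([(rc[1]-d['cx'])/d['fx'],(rc[0]-d['cy'])/d['fy'],1])
    return c+v*(z-c[2])/v[2]
def proj(d,X):
    p=np.array(d['R'])@np.array(X)+np.array(d['t'])
    return [p[1]/p[2]*d['fy']+d['cy'],p[0]/p[2]*d['fx']+d['cx']]
E
python3 - <<'E'
from h import *
Z=dict(board=12,honing_guide=31,gauge_line=12,stop_face=18,wheel_top=68,chisel=20,chisel_edge=23,chisel_butt=23,adjuster_wheel=55)
np.set_printoptions(precision=1,suppress=True)
s=env.get_state();print(s['t'],s['ee_pos'],s['tool_rot'],s['force'])
for cam in ['top','side']:
    d=cap(cam,cam+'1.png');print(cam,-np.array(d['R']).T@d['t'])
    for n,z in Z.items():
        print(n,[(np.array(r['at']),round(r['p'],2),ray(d,r['at'],z)) for r in optics.find_in(cam,n)[:2]])
E
```

```text
0.0 [203.5 590.7 302. ] [[-0.9  0.3 -0. ]
 [ 0.3  0.9 -0. ]
 [-0.  -0.  -1. ]] [ 0.7  0.3 -0.2]
top [ 401.8   -1.9 1053.8]
board [(array([211.9, 223.5]), 0.8, array([498.8,  96.6,  12. ]))]
honing_guide [(array([213.1, 224.2]), 0.72, array([493.7,  92.7,  31. ]))]
gauge_line [(array([210.6, 223.7]), 0.59, array([502.6,  96.2,  12. ]))]
stop_face [(array([210.2, 196.3]), 0.56, array([501. , 175.3,  18. ]))]
wheel_top [(array([212.5, 222.9]), 0.92, array([491.9,  92.9,  68. ]))]
chisel [(array([207. , 260.8]), 0.61, array([515.4, -11.9,  20. ]))]
chisel_edge [(array([207.4, 261.3]), 0.58, array([514. , -13.4,  23. ]))]
chisel_butt [(array([206.2, 262.3]), 0.67, array([517.6, -16.2,  23. ]))]
adjuster_wheel [(array([212.2, 174.9]), 0.61, array([490.1, 228.5,  55. ])), (array([162.7, 140.9]), 0.22, array([629. , 334.4,  55. ]))]
side [  432.3 -1051.9   690.6]
board [(array([196.1, 227.8]), 0.65, array([507.2, 118.8,  12. ]))]
honing_guide [(array([196. , 221.1]), 0.87, array([484.2,  88.6,  31. ]))]
gauge_line [(array([191.5, 224.7]), 0.62, array([499.2, 149.9,  12. ]))]
stop_face [(array([185.7, 223.4]), 0.52, array([496.8, 179.1,  18. ])), (array([207.8, 269.7]), 0.33, array([629.2,  25.1,  18. ]))]
wheel_top [(array([193.5, 224.5]), 0.83, array([492.3,  38.6,  68. ]))]
chisel [(array([207.3, 232.5]), 0.55, array([515.7,  35.4,  20. ]))]
chisel_edge [(array([208.1, 230.5]), 0.43, array([509. ,  26.5,  23. ])), (array([197.8, 223.4]), 0.41, array([491.4,  90.4,  23. ]))]
chisel_butt [(array([212.4, 231.5]), 0.47, array([510.1,   1.9,  23. ]))]
adjuster_wheel [(array([169. , 220.8]), 0.56, array([491.8, 230.8,  55. ])), (array([180.9, 221.9]), 0.21, array([490.5, 144.2,  55. ]))]
```

```bash
python3 - <<'E'
import cv2
a=cv2.imread('pics/top1.png');cv2.imwrite('pics/top1c.png',cv2.resize(a[110:310,120:360],None,fx=3.3,fy=3,interpolation=cv2.INTER_CUBIC)[:600,:800])
E
```

```text
(no output)
```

View pics/top1c.png

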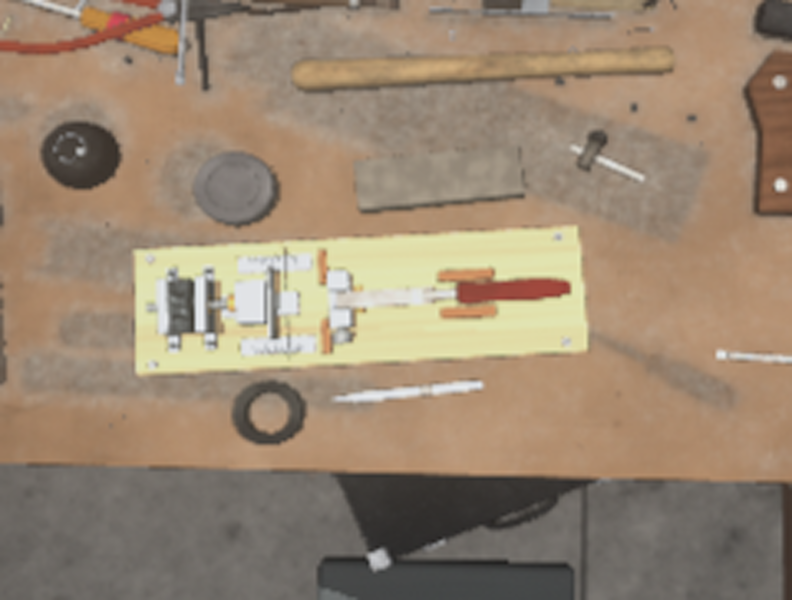

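View pics/side1.png

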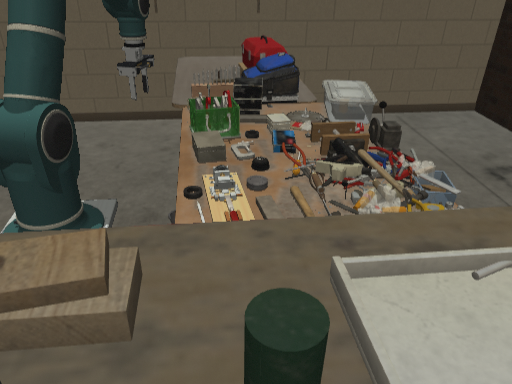

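The top crop shows the board (yellow, corners about (134,250), (577,227), (587,350), (136,375) in the crop), with the wheel at (180,305) on its left, the stop at (272,300), the line at (287,300) and the handle butt at (570,290). Next I fit the board's pose.

```bash
cat >> h.py <<'E'
np.set_printoptions(precision=2,suppress=True)
E
python3 - <<'E'
from h import *
d=cap('top'); im=d['image']
hsv=cv2.cvtColor(im,cv2.COLOR_BGR2HSV)
m=cv2.inRange(hsv,(22,50,150),(38,255,255)); m[:, :120]=0;m[:,360:]=0
m=cv2.morphologyEx(m,cv2.MORPH_CLOSE,np.ones((15,15)))
c=max(cv2.findContours(m,0,2)[0],key=cv2.contourArea)
P=np.array([ray(d,[p[0][1],p[0][0]],12)[:2] for p in c],np.float32)
r=cv2.minAreaRect(P);print(r);print(cv2.boxPoints(r))
C=np.array([[134,250],[577,227],[587,350],[136,375]])/[3.3,3]+[120,110]
print(np.array([ray(d,[y,x],12) for x,y in C]))
s=env.get_state();print(np.array(s['tool_rot']))
E
```

```text
((506.13720703125, 81.5614013671875), (123.96639251708984, 399.51519775390625), 4.937489032745361)
[[ 427.19  275.24]
 [ 461.58 -122.79]
 [ 585.08 -112.12]
 [ 550.7   285.91]]
[[ 548.3   283.89   12.  ]
 [ 582.67 -111.04   12.  ]
 [ 461.92 -121.39   12.  ]
 [ 426.73  273.71   12.  ]]
[[-0.95  0.33  0.  ]
 [ 0.33  0.95 -0.  ]
 [-0.   -0.   -1.  ]]
```

```bash
cat >> h.py <<'E'
from scipy.spatial.transform import Rotation as Ro
th=np.deg2rad(4.94); bx=np.array([np.cos(th),np.sin(th),0]); by=np.array([-np.sin(th),np.cos(th),0])
O=np.array([505.7,86.5,0])
def B(x,y,z): return O+x*bx+y*by+np.array([0,0,z])
def tob(p): v=np.array(p)-O; return np.array([v@bx,v@by,v[2]])
RT=np.column_stack([np.cross(bx,[0,0,-1.]),bx,[0,0,-1.]])
def rows(target,n,g=0,Rt=RT):
    s=env.get_state();p=np.array(s['ee_pos']);R=np.array(s['tool_rot'])
    w=(Ro.from_matrix(R).inv()*Ro.from_matrix(Rt)).as_rotvec()
    print('dist',np.linalg.norm(target-p),'rot',w)
    step=(np.array(target)-p)/n/10; st=Ro.from_rotvec(w/n); Rc=Ro.from_matrix(R)
    o=[]
    for i in range(n):
        o.append('%g '%g+' '.join('%.2f'%v for v in Rc.inv().apply(step))+' '+' '.join('%.3f'%v for v in w/n)); Rc=Rc*st
    for i in range(0,n,8): print('; '.join(o[i:i+8]))
E
python3 - <<'E'
from h import *
print(RT, B(0,144,68)); rows(B(0,130,250),16)
d=cap('top');print(tob(ray(d,[290/3+110,570/3.3+120],23)))
E
```

```text
[[-0.09  1.    0.  ]
 [ 1.    0.09  0.  ]
 [ 0.    0.   -1.  ]] [493.3  229.97  68.  ]
dist 477.4508046789441 rot [-0.    0.    1.15]
0 -2.48 -1.62 0.33 -0.000 0.000 0.072; 0 -2.59 -1.44 0.33 -0.000 0.000 0.072; 0 -2.69 -1.25 0.33 -0.000 0.000 0.072; 0 -2.77 -1.05 0.33 -0.000 0.000 0.072; 0 -2.84 -0.85 0.33 -0.000 0.000 0.072; 0 -2.90 -0.64 0.33 -0.000 0.000 0.072; 0 -2.93 -0.43 0.33 -0.000 0.000 0.072; 0 -2.96 -0.22 0.33 -0.000 0.000 0.072
0 -2.97 -0.01 0.33 -0.000 0.000 0.072; 0 -2.96 0.21 0.33 -0.000 0.000 0.072; 0 -2.94 0.42 0.33 -0.000 0.000 0.072; 0 -2.90 0.63 0.33 -0.000 0.000 0.072; 0 -2.85 0.84 0.33 -0.000 0.000 0.072; 0 -2.78 1.04 0.33 -0.000 0.000 0.072; 0 -2.70 1.24 0.33 -0.000 0.000 0.072; 0 -2.60 1.43 0.33 -0.000 0.000 0.072
[  -3.45 -191.42   23.  ]
```

Emit:
jog_arm(plan="0 -2.5 -1.6 0.3 0 0 0.072; 0 -2.6 -1.45 0.3 0 0 0.072; 0 -2.7 -1.25 0.3 0 0 0.072; 0 -2.75 -1.05 0.3 0 0 0.072; 0 -2.85 -0.85 0.3 0 0 0.072; 0 -2.9 -0.65 0.3 0 0 0.072; 0 -2.95 -0.45 0.3 0 0 0.072; 0 -2.95 -0.2 0.3 0 0 0.072")

```text
t: 1.77
ee_pos: [350.1, 402.2, 278.7]
tool_rot: [[-0.613, 0.79, 0.0], [0.79, 0.613, 0.0], [0.0, 0.0, -1.0]]
force: [0.6, -0.1, -0.4]
gripper_width: 0.469
finger_force: 0.0
```

Emit:
jog_arm(plan="0 -2.95 0 0.3 0 0 0.072; 0 -2.95 0.2 0.3 0 0 0.072; 0 -2.95 0.4 0.3 0 0 0.072; 0 -2.9 0.65 0.3 0 0 0.072; 0 -2.85 0.85 0.3 0 0 0.072; 0 -2.8 1.05 0.3 0 0 0.072; 0 -2.7 1.25 0.3 0 0 0.072; 0 -2.6 1.45 0.3 0 0 0.072")

```text
t: 2.43
ee_pos: [496.4, 214.8, 254.7]
tool_rot: [[-0.083, 0.997, 0.0], [0.997, 0.083, 0.0], [0.0, 0.0, -1.0]]
force: [0.6, -0.3, 0.2]
gripper_width: 0.002
finger_force: 0.0
```

```bash
python3 - <<'E'
from h import *
d=cap('wrist','w1.png');s=env.get_state()
print(s['t'],tob(s['ee_pos']),s['force'],'cam',tob(-np.array(d['R']).T@d['t']))
for n,z in dict(gauge_line=18,stop_face=18,wheel_top=68,chisel_edge=23,honing_guide=31,adjuster_wheel=60).items():
    print(n,[(np.array(r['at']),round(r['p'],2),tob(ray(d,r['at'],z))) for r in optics.find_in('wrist',n)[:2]])
print(proj(d,B(0,60,12)),proj(d,B(0,144,68)))
rows(B(0,144,170),8)
E
```

```text
2.4833 [  4.31 123.33 254.41] [ 1.06 -7.3  -1.83] cam [  0.97 211.42 336.06]
gauge_line [(array([179.9, 251.2]), 0.8, array([ -1.62, 130.89,  18.  ]))]
stop_face [(array([223.7, 251.8]), 0.97, array([-1.2 , 86.46, 18.  ]))]
wheel_top [(array([182.8, 253. ]), 0.83, array([  0.22, 141.15,  68.  ])), (array([223.9, 247.7]), 0.74, array([ -4.26, 105.93,  68.  ]))]
chisel_edge [(array([376.5, 252.1]), 0.48, array([ -1.44, -94.15,  23.  ]))]
honing_guide [(array([178. , 253.2]), 0.57, array([  0.31, 135.96,  31.  ]))]
adjuster_wheel [(array([167.9, 252.7]), 0.67, array([ -0.02, 151.6 ,  60.  ]))]
[np.float64(245.7388924077862), np.float64(253.09176155570515)] [np.float64(179.35036673069132), np.float64(252.71584102204676)]
dist 85.74388957366745 rot [-0. -0.  0.]
0 0.16 -0.01 1.06 -0.000 -0.000 0.000; 0 0.16 -0.01 1.06 -0.000 -0.000 0.000; 0 0.16 -0.01 1.06 -0.000 -0.000 0.000; 0 0.16 -0.01 1.06 -0.000 -0.000 0.000; 0 0.16 -0.01 1.06 -0.000 -0.000 0.000; 0 0.16 -0.01 1.06 -0.000 -0.000 0.000; 0 0.16 -0.01 1.06 -0.000 -0.000 0.000; 0 0.16 -0.01 1.06 -0.000 -0.000 0.000
```

View pics/w1.png

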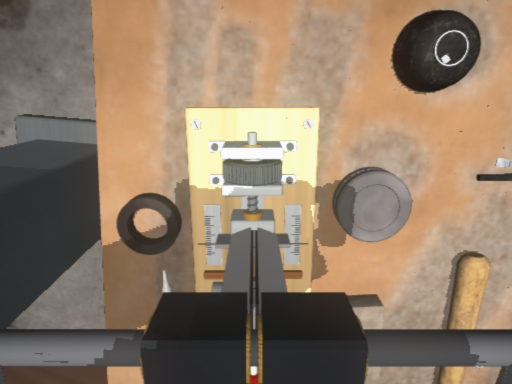

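The wrist view shows the wheel at about (252,172), as predicted. The shut fingers hide the stop, and the line's ends show at row 243. I go down to just above the wheel's rim.

Emit:
jog_arm(plan="0 0.25 -0.2 1.4 0 0 0; 0 0.25 -0.2 1.4 0 0 0; 0 0.2 -0.2 1.4 0 0 0; 0 0.2 -0.2 1.4 0 0 0; 0 0.2 -0.2 1.2 0 0 0; 0 0.1 -0.1 1.0 0 0 0; 0 0 0 0.3 0 0 0; 0 0 0 0 0 0 0")

```text
t: 3.45
ee_pos: [483.3, 227.4, 173.2]
tool_rot: [[-0.088, 0.996, -0.001], [0.996, 0.088, -0.001], [-0.0, -0.001, -1.0]]
force: [0.7, 0.4, -0.2]
gripper_width: 0.009
finger_force: 0.0
```

```bash
python3 - <<'E'
from h import *
d=cap('wrist','w2.png');s=env.get_state()
print(s['t'],tob(s['ee_pos']),s['force'],env.tip_extent, s['tool_rot'])
for n in ['wheel_top','adjuster_wheel']:
    print(n,[(np.array(r['at']),round(r['p'],2),tob(ray(d,r['at'],68))) for r in optics.find_in('wrist',n)[:2]])
E
```

```text
3.5 [ -9.77 142.11 173.84] [ 0.59 -0.29  0.6 ] 97.19999999999999 [[-0.09  1.   -0.  ]
 [ 1.    0.09 -0.  ]
 [-0.   -0.   -1.  ]]
wheel_top [(array([197.8, 277.9]), 0.71, array([  2.27, 167.34,  68.  ]))]
adjuster_wheel [(array([216.3, 272.4]), 0.65, array([ -0.63, 156.23,  68.  ]))]
```

View pics/w2.png

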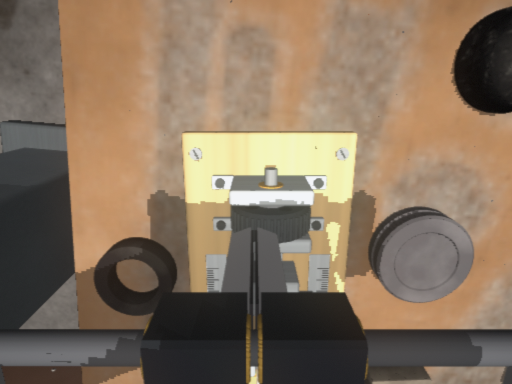

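The fingertip is at about (254,232), over the wheel, slightly left of its middle. I go down to touch it.

Emit:
jog_arm(plan="0 0 0 0.4 0 0 0; 0 0.1 0 0.4 0 0 0; 0 0 0 0.1 0 0 0; 0 0 0 0 0 0 0")

```text
t: 3.93
ee_pos: [483.5, 228.0, 164.3]
tool_rot: [[-0.087, 0.996, -0.0], [0.996, 0.087, -0.0], [-0.0, -0.001, -1.0]]
force: [0.2, -0.2, 0.7]
gripper_width: 0.003
finger_force: 0.0
```

Emit:
jog_arm(plan="0 0 0 0.15 0 0 0; 0 0 0 0 0 0 0")

```text
t: 4.1
ee_pos: [483.7, 228.1, 163.4]
tool_rot: [[-0.087, 0.996, 0.0], [0.996, 0.087, 0.0], [0.0, 0.0, -1.0]]
force: [-2.1, -0.8, 8.0]
gripper_width: 0.007
finger_force: 4.2
```

Emit:
jog_arm(plan="0 0 0.5 0 0 0 0; 0 0 0.5 0 0 0 0; 0 0 0.5 0 0 0 0; 0 0 0 0 0 0 0")

```text
t: 4.43
ee_pos: [500.4, 229.6, 164.5]
tool_rot: [[-0.086, 0.996, 0.003], [0.996, 0.086, 0.001], [0.001, 0.003, -1.0]]
force: [3.0, 0.1, 15.0]
gripper_width: 0.001
finger_force: 7.8
```

Emit:
jog_arm(plan="0 0 0.5 0 0 0 0; 0 0 0.4 0 0 0 0; 0 0 0 -0.8 0 0 0; 0 0 -1.3 0 0 0 0; 0 0 -1.4 0 0 0 0; 0 0 0 0.5 0 0 0; 0 0 0 0.3 0 0 0; 0 0 0 0 0 0 0")

```text
t: 5.1
ee_pos: [480.7, 227.8, 162.9]
tool_rot: [[-0.087, 0.996, -0.0], [0.996, 0.087, -0.0], [-0.0, -0.0, -1.0]]
force: [0.8, 0.4, -0.3]
gripper_width: 0.003
finger_force: 0.0
```

```bash
python3 - <<'E'
from h import *
s=env.get_state();print(tob(s['ee_pos']))
d=cap('top')
v=[]
for i in range(3):
    d=cap('top'); v.append([tob(ray(d,r['at'],18)) for n in ['stop_face','gauge_line'] for r in optics.find_in('top',n)[:1]])
print(v)
print(proj(d,B(0,60,12)),proj(d,B(20,60,12)),proj(d,B(0,100,12)))
cv2.imwrite('pics/t2.png',cv2.resize(d['image'][175:240,150:230],None,fx=10,fy=9,interpolation=cv2.INTER_CUBIC))
E
```

```text
[-12.7  142.94 162.85]
[[array([ 0.24, 77.91, 18.  ]), array([ -2.44, -19.11,  18.  ])], [array([-2.26, 85.25, 18.  ]), array([ -4.62, -26.57,  18.  ])], [array([ 8.84, 90.12, 18.  ]), array([-100.47,  -47.74,   18.  ])]]
[np.float64(210.8314282800793), np.float64(206.55096116588922)] [np.float64(204.04589055412953), np.float64(206.302797582411)] [np.float64(211.61769194054327), np.float64(192.85521607717618)]
```

View pics/t2.png

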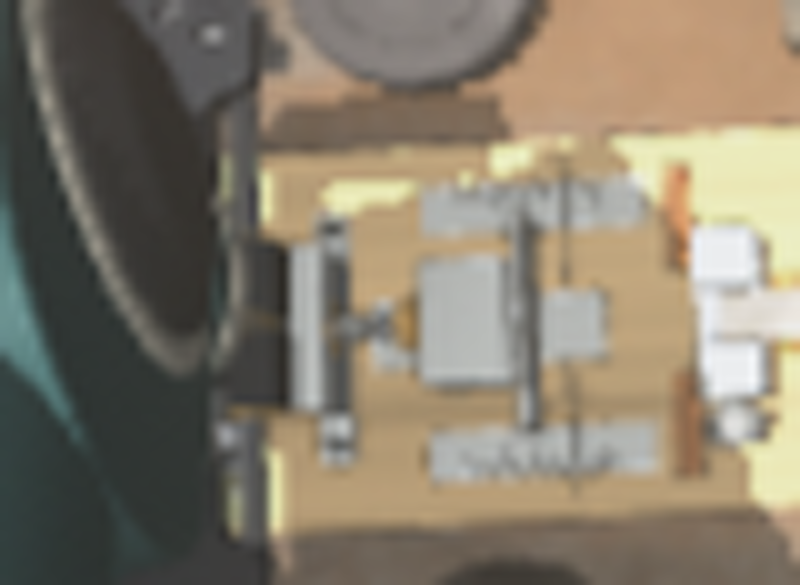

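The top camera still sees the line (x about 570) and the stop plate (x about 525) in this crop, so I compare with the first picture by a profile along the board.

```bash
cat >> h.py <<'E'
def prof(d,im,z=18):
    ys=np.arange(50,95,1.0); out=[]
    for xs in (np.arange(13,25),np.arange(-25,-13)):
        P=np.array([[proj(d,B(x,y,z))[::-1] for y in ys] for x in xs],np.float32)
        out.append(cv2.remap(cv2.cvtColor(im,cv2.COLOR_BGR2GRAY),P,None,cv2.INTER_CUBIC).mean(0))
    return ys,np.array(out)
E
python3 - <<'E'
from h import *
d=cap('top')
a=prof(d,cv2.imread('pics/top1.png'));b=prof(d,d['image'])
for y,p,q in zip(a[0],a[1].T,b[1].T): print(int(y),p.astype(int),q.astype(int))
print(env.get_state()['t'])
E
```

```text
50 [219 214] [167 156]
51 [219 214] [166 157]
52 [219 215] [166 157]
53 [220 214] [168 156]
54 [221 213] [169 155]
55 [220 212] [167 153]
56 [219 205] [165 148]
57 [214 196] [161 141]
58 [202 187] [152 135]
59 [188 182] [142 132]
60 [180 184] [137 132]
61 [188 189] [144 135]
62 [205 197] [158 142]
63 [212 206] [168 149]
64 [198 207] [171 154]
65 [177 193] [168 155]
66 [156 171] [157 152]
67 [147 146] [141 143]
68 [146 123] [124 127]
69 [140 109] [108 110]
70 [127 103] [ 99 100]
71 [119 105] [ 97 108]
72 [124 114] [104 127]
73 [144 134] [118 143]
74 [169 165] [134 146]
75 [182 194] [145 140]
76 [173 209] [144 136]
77 [160 200] [140 139]
78 [167 177] [147 145]
79 [190 166] [161 149]
80 [215 175] [176 151]
81 [232 189] [186 151]
82 [232 199] [188 151]
83 [227 199] [186 151]
84 [226 197] [186 151]
85 [226 196] [185 150]
86 [226 196] [184 149]
87 [226 195] [183 147]
88 [226 192] [181 145]
89 [226 190] [180 144]
90 [226 187] [179 143]
91 [226 186] [178 142]
92 [226 185] [177 141]
93 [226 186] [177 141]
94 [226 185] [177 141]
5.65
```

Emit:
jog_arm(plan="0 0 -0.6 0.2 0 0 0; 0 0 0.2 0.35 0 0 0; 0 0 0.5 -0.35 0 0 0; 0 0 0.55 -0.2 0 0 0; 0 0 0.6 -0.1 0 0 0")

```text
t: 6.07
ee_pos: [492.8, 229.0, 164.9]
tool_rot: [[-0.087, 0.996, -0.001], [0.996, 0.087, 0.0], [0.0, -0.001, -1.0]]
force: [-2.0, -0.8, 9.2]
gripper_width: 0.003
finger_force: 4.8
```

Emit:
jog_arm(plan="0 0 0.6 0.1 0 0 0; 0 0 0.55 0.2 0 0 0; 0 0 0.5 0.35 0 0 0; 0 0 0.4 -0.6 0 0 0; 0 0 -1.5 -0.6 0 0 0; 0 0 -1.9 0 0 0 0; 0 0 -0.4 0.6 0 0 0; 0 0 0 0.25 0 0 0")

```text
t: 6.73
ee_pos: [474.4, 227.5, 160.7]
tool_rot: [[-0.088, 0.996, -0.001], [0.996, 0.088, -0.0], [0.0, -0.001, -1.0]]
force: [-0.4, 0.4, -0.1]
gripper_width: 0.005
finger_force: 0.0
```

```bash
python3 - <<'E'
from h import *
s=env.get_state();print(s['t'],tob(s['ee_pos']),s['force'])
d=cap('top');b=prof(d,d['image'])
for y,q in list(zip(b[0],b[1].T))[5:30]: print(int(y),q.astype(int),end=' ')
E
```

```text
6.7333 [-19.   143.15 160.67] [-0.41  0.41 -0.11]
55 [167 153] 56 [165 148] 57 [161 141] 58 [152 135] 59 [143 132] 60 [138 132] 61 [143 135] 62 [155 138] 63 [158 140] 64 [144 139] 65 [124 130] 66 [107 115] 67 [ 98 108] 68 [ 99 118] 69 [108 138] 70 [122 156] 71 [137 154] 72 [149 141] 73 [150 131] 74 [147 134] 75 [153 144] 76 [164 151] 77 [175 152] 78 [184 151] 79 [186 150]
```

Emit:
jog_arm(plan="0 0 0.2 0.35 0 0 0; 0 0 0.5 -0.35 0 0 0; 0 0 0.55 -0.2 0 0 0; 0 0 0.6 -0.1 0 0 0; 0 0 0.6 0.1 0 0 0; 0 0 0.55 0.2 0 0 0; 0 0 0.5 0.35 0 0 0; 0 0 0.4 -0.6 0 0 0")

```text
t: 7.45
ee_pos: [515.5, 230.6, 162.8]
tool_rot: [[-0.086, 0.996, -0.0], [0.996, 0.086, -0.001], [-0.001, -0.0, -1.0]]
force: [-0.6, -0.9, -0.3]
gripper_width: 0.002
finger_force: 0.0
```

Emit:
jog_arm(plan="0 0 -1.5 -0.6 0 0 0; 0 0 -1.9 0 0 0 0; 0 0 -0.4 0.6 0 0 0; 0 0 0 0.25 0 0 0")

```text
t: 7.78
ee_pos: [476.1, 227.5, 160.8]
tool_rot: [[-0.088, 0.996, -0.001], [0.996, 0.088, -0.0], [-0.0, -0.001, -1.0]]
force: [-0.0, 0.6, -0.2]
gripper_width: 0.003
finger_force: 0.0
```

```bash
python3 - <<'E'
from h import *
s=env.get_state();print(s['t'],tob(s['ee_pos']),s['force'])
d=cap('top');b=prof(d,d['image'])
for y,q in list(zip(b[0],b[1].T))[5:30]: print(int(y),q.astype(int),end=' ')
cv2.imwrite('pics/t3.png',cv2.resize(d['image'][190:230,170:225],None,fx=14,fy=14,interpolation=cv2.INTER_CUBIC))
E
```

```text
7.7833 [-17.36 143.06 160.82] [-0.01  0.62 -0.24]
55 [168 153] 56 [167 148] 57 [162 142] 58 [150 136] 59 [138 128] 60 [125 123] 61 [115 119] 62 [111 113] 63 [107 106] 64 [103 104] 65 [101 115] 66 [107 135] 67 [120 150] 68 [135 151] 69 [147 138] 70 [148 128] 71 [145 130] 72 [149 138] 73 [159 147] 74 [171 150] 75 [181 151] 76 [184 151] 77 [183 151] 78 [184 150] 79 [183 150]
```

View pics/t3.png

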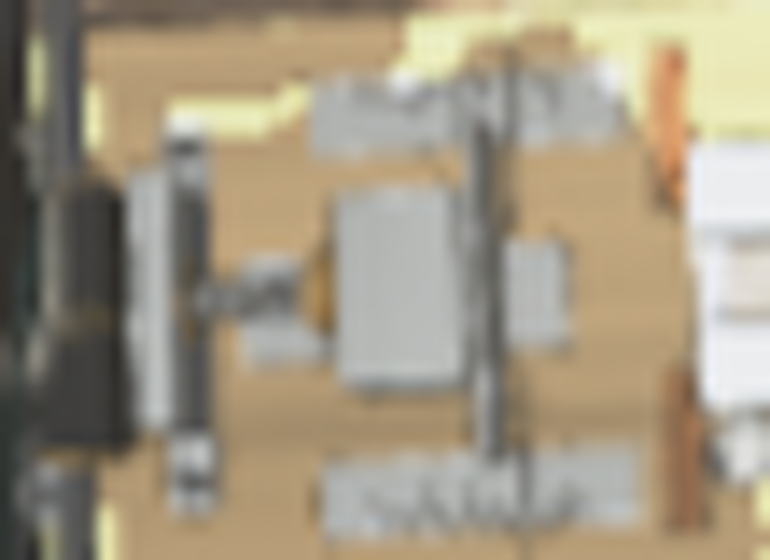

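The stop plate (about x 487 in the crop) has come close to the line (x about 512 to 525). For the fine gap I bring the wrist camera straight above the line.

Emit:
jog_arm(plan="0 0 0 -2.0 0 0 0; 0 -3.0 0.5 -0.5 0 0 0; 0 -3.5 0.5 0 0 0 0; 0 -3.5 0.5 0 0 0 0; 0 -3.5 0.2 0 0 0 0; 0 -3.0 0 0.5 0 0 0; 0 -1.0 0 0 0 0 0; 0 0 0 0 0 0 0")

```text
t: 8.5
ee_pos: [509.6, 51.5, 181.1]
tool_rot: [[-0.082, 0.997, -0.0], [0.997, 0.082, -0.001], [-0.001, -0.0, -1.0]]
force: [1.0, 0.5, 0.1]
gripper_width: 0.006
finger_force: 0.0
```

```bash
python3 - <<'E'
from h import *
d=cap('wrist');d=cap('wrist','w3.png')
s=env.get_state();print(s['t'],tob(s['ee_pos']),s['force'],'cam',tob(-np.array(d['R']).T@d['t']))
for n,z in dict(gauge_line=12,stop_face=18).items():
    print(n,[(np.array(r['at']),round(r['p'],2),tob(ray(d,r['at'],z))) for r in optics.find_in('wrist',n)[:2]])
r,c=map(int,proj(d,B(0,62,18)));print(r,c)
a=d['image'][max(0,r-60):r+60,c-100:c+100];print(a.shape)
cv2.imwrite('pics/w3c.png',cv2.resize(a,None,fx=4,fy=4,interpolation=cv2.INTER_CUBIC))
E
```

```text
8.6 [  0.9  -31.79 181.12] [-0.17  0.57  0.24] cam [  0.05  49.68 262.39]
gauge_line []
stop_face [(array([ 39.8, 250.1]), 0.6, array([-2.45, 81.79, 18.  ]))]
71 253
(120, 200, 3)
```

View pics/w3c.png

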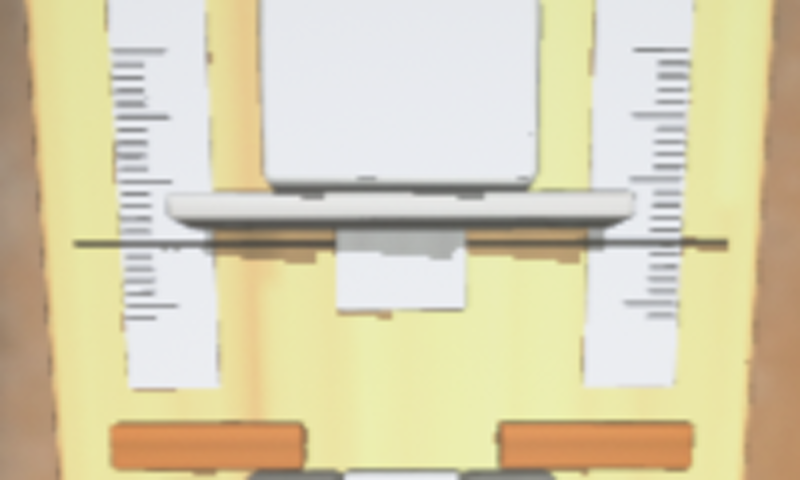

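The view shows the line at crop row 243 and the lower edge of the stop's face at row 228, so a small gap remains.

```bash
python3 - <<'E'
from h import *
d=cap('wrist');im=cv2.cvtColor(d['image'],cv2.COLOR_BGR2GRAY)
f=lambda r,z:tob(ray(d,[11+r/4-.4,253],z))[1]
for z in (12,13,15,18): print(z,'line',f(243,z),'face',f(228,z),'facetop',f(217,z))
print([ (r,im[r,245:262].mean().astype(int),im[r,213:228].mean().astype(int)) for r in range(60,80)])
rows(B(-19,144,200),6)
E
```

```text
12 line 65.15080168173836 face 67.56896187644456 facetop 69.33348295104491
13 line 65.09827247674497 face 67.50677840164361 facetop 69.26425479716414
15 line 64.9932140667582 face 67.38241145204171 facetop 69.1257984894026
18 line 64.83562645177803 face 67.1958610276389 facetop 68.91811402776027
[(60, np.int64(212), np.int64(201)), (61, np.int64(152), np.int64(181)), (62, np.int64(111), np.int64(171)), (63, np.int64(153), np.int64(178)), (64, np.int64(224), np.int64(219)), (65, np.int64(231), np.int64(230)), (66, np.int64(230), np.int64(228)), (67, np.int64(226), np.int64(223)), (68, np.int64(220), np.int64(217)), (69, np.int64(176), np.int64(172)), (70, np.int64(104), np.int64(102)), (71, np.int64(92), np.int64(89)), (72, np.int64(131), np.int64(117)), (73, np.int64(172), np.int64(138)), (74, np.int64(179), np.int64(122)), (75, np.int64(179), np.int64(90)), (76, np.int64(179), np.int64(119)), (77, np.int64(182), np.int64(140)), (78, np.int64(204), np.int64(147)), (79, np.int64(233), np.int64(173))]
dist 176.82100183457888 rot [ 0. -0.  0.]
0 2.91 -0.32 -0.31 0.000 -0.000 0.000; 0 2.91 -0.32 -0.31 0.000 -0.000 0.000; 0 2.91 -0.32 -0.31 0.000 -0.000 0.000; 0 2.91 -0.32 -0.31 0.000 -0.000 0.000; 0 2.91 -0.32 -0.31 0.000 -0.000 0.000; 0 2.91 -0.33 -0.31 0.000 -0.000 0.000
```

```bash
cat >> h.py <<'E'
def gap():
    cap('wrist');d=cap('wrist');im=cv2.cvtColor(d['image'],cv2.COLOR_BGR2GRAY).astype(float)
    Yr=lambda r,z:tob(ray(d,[r,253],z))[1]
    for lo,hi in ((210,230),(276,296)):
        p=im[:,lo:hi].mean(1); r0=int(proj(d,B(0,64,15))[0]); 
        print([int(v) for v in p[r0-14:r0+14]],r0-14)
    return d,Yr
E
python3 - <<'E'
from h import *
d,Y=gap();print(Y(75,12),Y(72,12),Y(72,15),Y(72,18),tob(env.get_state()['ee_pos']),proj(d,B(-10,60,12)),proj(d,B(10,60,12)))
E
```

```text
[220, 215, 201, 180, 173, 186, 222, 230, 227, 223, 214, 166, 102, 90, 119, 140, 123, 90, 120, 142, 150, 183, 213, 216, 216, 217, 217, 217] 58
[229, 225, 219, 188, 170, 198, 226, 230, 228, 226, 221, 172, 104, 93, 132, 155, 135, 96, 132, 158, 166, 193, 224, 229, 229, 229, 229, 229] 58
62.71085347176178 64.65752994771003 64.50515086424734 64.35277178078465 [  0.46 -31.   181.19] [np.float64(79.1083011840133), np.float64(240.5034225162873)] [np.float64(79.21621290284149), np.float64(269.5520638469696)]
```

About 1.8 mm remain, which is some 24 mm of rim travel. I go back for a partial stroke.

Emit:
jog_arm(plan="0 2.9 -0.3 -0.3 0 0 0; 0 2.9 -0.3 -0.3 0 0 0; 0 2.9 -0.3 -0.3 0 0 0; 0 2.9 -0.3 -0.3 0 0 0; 0 2.9 -0.3 -0.3 0 0 0; 0 2.9 -0.4 0 0 0 0; 0 0 0 0 0 0 0; 0 0 0 0 0 0 0")

```text
t: 9.52
ee_pos: [474.0, 228.2, 196.1]
tool_rot: [[-0.091, 0.996, -0.0], [0.996, 0.091, 0.0], [0.0, -0.0, -1.0]]
force: [1.4, -0.5, -0.3]
gripper_width: 0.001
finger_force: 0.0
```

```bash
python3 - <<'E'
from h import *
s=env.get_state();print(s['t'],tob(s['ee_pos']))
rows(B(-19,143.5,160.8),4)
E
```

```text
9.5167 [-19.36 143.95 196.1 ]
dist 35.304984541843275 rot [-0. -0.  0.]
0 -0.01 0.01 0.88 -0.000 -0.000 0.001; 0 -0.01 0.01 0.88 -0.000 -0.000 0.001; 0 -0.01 0.01 0.88 -0.000 -0.000 0.001; 0 -0.01 0.01 0.88 -0.000 -0.000 0.001
```

Emit:
jog_arm(plan="0 0 0 0.9 0 0 0; 0 0 0 0.9 0 0 0; 0 0 0 0.9 0 0 0; 0 0 0.05 0.8 0 0 0; 0 0 0 0 0 0 0")

```text
t: 9.93
ee_pos: [474.6, 225.4, 159.2]
tool_rot: [[-0.086, 0.996, -0.003], [0.996, 0.086, -0.002], [-0.001, -0.003, -1.0]]
force: [-0.2, 0.3, 0.7]
gripper_width: 0.007
finger_force: 0.0
```

Emit:
jog_arm(plan="0 0 0.2 0.35 0 0 0; 0 0 0.5 -0.35 0 0 0; 0 0 0.55 -0.2 0 0 0; 0 0 0.6 -0.1 0 0 0; 0 0 0.2 0 0 0 0; 0 0 0 -0.4 0 0 0; 0 0 0 -1.5 0 0 0; 0 0 0 -1.5 0 0 0")

```text
t: 10.6
ee_pos: [495.5, 227.7, 198.3]
tool_rot: [[-0.086, 0.996, -0.001], [0.996, 0.086, -0.001], [-0.001, -0.001, -1.0]]
force: [-0.1, -0.6, 0.5]
gripper_width: 0.005
finger_force: 0.0
```

Emit:
jog_arm(plan="0 -2.9 0 -0.2 0 0 0; 0 -2.9 0 0 0 0 0; 0 -2.9 0 0 0 0 0; 0 -2.9 0 0 0 0 0; 0 -2.9 0 0.5 0 0 0; 0 -2.9 0 0.5 0 0 0; 0 0 0 0 0 0 0; 0 0 0 0 0 0 0")

```text
t: 11.27
ee_pos: [510.8, 53.2, 190.2]
tool_rot: [[-0.084, 0.996, -0.0], [0.996, 0.084, -0.0], [-0.0, -0.0, -1.0]]
force: [0.1, 1.0, 0.9]
gripper_width: 0.006
finger_force: 0.0
```

```bash
python3 - <<'E'
from h import *
d,Y=gap();cv2.imwrite('pics/w4.png',d['image'])
r,c=map(int,proj(d,B(0,62,15)));cv2.imwrite('pics/w4c.png',cv2.resize(d['image'][r-30:r+20,c-60:c+60],None,fx=6,fy=6,interpolation=cv2.INTER_CUBIC))
print(r-30,tob(env.get_state()['ee_pos']),env.get_state()['t'])
E
```

```text
[222, 222, 221, 222, 213, 191, 162, 149, 192, 219, 228, 225, 221, 176, 102, 82, 76, 92, 138, 145, 146, 147, 160, 179, 211, 218, 218, 219] 57
[228, 228, 228, 227, 219, 214, 194, 178, 220, 230, 230, 228, 225, 180, 104, 87, 78, 97, 152, 160, 161, 164, 184, 198, 226, 229, 229, 229] 57
44 [  2.41 -31.5  190.31] 11.3667
```

View pics/w4c.png

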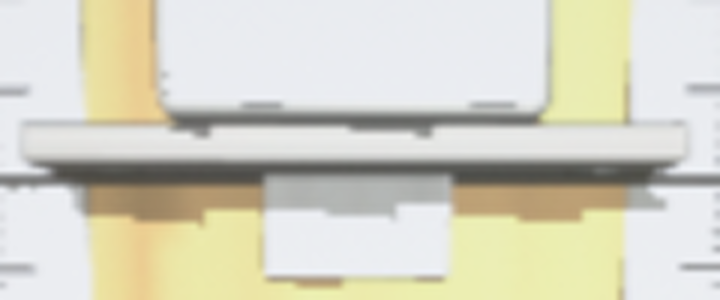

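```bash
python3 - <<'E'
from h import *
for f in ('w3.png','w4.png'):
    g=cv2.cvtColor(cv2.imread('pics/'+f),cv2.COLOR_BGR2GRAY).astype(int)
    print(f,[(g[68:80,a:b].mean(1).astype(int)) for a,b in ((182,195),(198,205),(308,318),(322,330))])
E
```

```text
w3.png [array([199, 210, 225, 141, 131, 218, 216, 202, 229, 217, 199, 227]), array([190, 226, 224, 139, 129, 212, 229, 235, 235, 236, 236, 236]), array([214, 231, 201, 118, 157, 227, 216, 233, 234, 221, 227, 233]), array([210, 219, 169, 103, 136, 193, 208, 224, 226, 220, 223, 224])]
w4.png [array([199, 227, 213, 200, 223, 141, 132, 218, 217, 202, 229, 218]), array([223, 217, 175, 111, 128, 105, 127, 213, 229, 231, 231, 235]), array([214, 231, 198, 214, 228, 138, 128, 224, 198, 214, 231, 199]), array([224, 224, 224, 224, 218, 122, 114, 159, 218, 224, 224, 224])]
```

About 0.3 mm remain, so I make one short nudge of the wheel.

Emit:
jog_arm(plan="0 2.9 -0.1 -0.4 0 0 0; 0 2.9 -0.1 -0.4 0 0 0; 0 2.9 -0.1 0 0 0 0; 0 2.9 -0.1 0 0 0 0; 0 2.9 -0.1 0 0 0 0; 0 2.9 0 0.8 0 0 0; 0 0 0 1.2 0 0 0; 0 0 0 0 0 0 0")

```text
t: 12.03
ee_pos: [489.1, 230.0, 176.5]
tool_rot: [[-0.092, 0.996, -0.002], [0.996, 0.092, -0.001], [-0.001, -0.002, -1.0]]
force: [-0.7, -1.0, -0.3]
gripper_width: 0.005
finger_force: 0.0
```

```bash
python3 - <<'E'
from h import *
s=env.get_state();print(s['t'],tob(s['ee_pos']))
E
```

```text
12.0333 [ -4.15 144.37 176.47]
```

Emit:
jog_arm(plan="0 0 0 0.6 0 0 0; 0 0 0 0.6 0 0 0; 0 0 0 0 0 0 0")

```text
t: 12.28
ee_pos: [490.6, 226.9, 165.5]
tool_rot: [[-0.086, 0.996, -0.001], [0.996, 0.086, -0.001], [-0.001, -0.001, -1.0]]
force: [-0.9, -0.0, -0.0]
gripper_width: 0.005
finger_force: 0.0
```

Emit:
jog_arm(plan="0 0 0 0.15 0 0 0; 0 0 0 0 0 0 0")

```text
t: 12.45
ee_pos: [491.0, 227.0, 165.0]
tool_rot: [[-0.086, 0.996, 0.0], [0.996, 0.086, -0.0], [-0.0, 0.0, -1.0]]
force: [-0.8, -2.0, 2.4]
gripper_width: 0.002
finger_force: 1.8
```

Emit:
jog_arm(plan="0 0 0 0.08 0 0 0; 0 0 0.25 0 0 0 0; 0 0 0.25 0 0 0 0; 0 0 0 -0.5 0 0 0; 0 0 0 -1.5 0 0 0; 0 0 0 -1.5 0 0 0; 0 -2.9 0 0 0 0 0; 0 -2.9 0 0 0 0 0")

```text
t: 13.12
ee_pos: [500.8, 170.6, 200.0]
tool_rot: [[-0.089, 0.996, 0.002], [0.996, 0.089, 0.001], [0.001, 0.002, -1.0]]
force: [1.1, -0.2, -0.4]
gripper_width: 0.002
finger_force: 0.0
```

Emit:
jog_arm(plan="0 -2.9 0 0 0 0 0; 0 -2.9 0 0 0 0 0; 0 -2.9 0 0.5 0 0 0; 0 -2.9 0 0.5 0 0 0; 0 0 0 0 0 0 0; 0 0 0 0 0 0 0; 0 0 0 0 0 0 0")

```text
t: 13.7
ee_pos: [510.8, 55.1, 189.2]
tool_rot: [[-0.087, 0.996, 0.0], [0.996, 0.087, 0.0], [0.0, 0.0, -1.0]]
force: [0.5, 0.1, -0.3]
gripper_width: 0.005
finger_force: 0.0
```

```bash
python3 - <<'E'
from h import *
d,Y=gap();cv2.imwrite('pics/w5.png',d['image'])
g=cv2.cvtColor(d['image'],cv2.COLOR_BGR2GRAY).astype(int)
print([(g[66:80,a:b].mean(1).astype(int)) for a,b in ((182,193),(198,205),(308,318),(322,330))])
r,c=map(int,proj(d,B(0,62,15)));cv2.imwrite('pics/w5c.png',cv2.resize(d['image'][r-30:r+20,c-65:c+65],None,fx=6,fy=6,interpolation=cv2.INTER_CUBIC))
s=env.get_state();print(tob(s['ee_pos']),s['t'])
for k in range(2):
    e=cap('top');print([(n,tob(ray(e,q['at'],23)),round(q['p'],2)) for n in('chisel_butt','chisel') for q in optics.find_in('top',n)[:1]])
# butt from red mask
h=cv2.cvtColor(e['image'],cv2.COLOR_BGR2HSV);m=(cv2.inRange(h,(0,120,60),(8,255,255))|cv2.inRange(h,(172,120,60),(180,255,255)))
ii=np.argwhere(m);P=np.array([tob(ray(e,x,23)) for x in ii]);P=P[(abs(P[:,0])<20)&(P[:,1]<0)&(P[:,1]>-230)];print(len(P),P.min(0),P.max(0))
E
```

```text
[224, 224, 224, 223, 225, 220, 201, 172, 146, 176, 226, 232, 228, 221, 190, 117, 89, 86, 123, 145, 148, 149, 149, 155, 189, 217, 220, 221] 58
[231, 231, 231, 231, 230, 224, 222, 201, 175, 204, 229, 232, 230, 226, 203, 122, 90, 89, 133, 160, 164, 164, 164, 168, 195, 223, 230, 231] 58
[array([188, 230, 232, 190, 230, 231, 186, 225, 196, 121, 177, 224, 185,
       227]), array([208, 209, 230, 230, 226, 220, 189, 120, 104, 105, 186, 200, 221,
       224]), array([194, 233, 234, 194, 233, 234, 192, 230, 204, 127, 190, 230, 192,
       233]), array([226, 226, 225, 225, 226, 226, 226, 223, 180, 108, 134, 179, 221,
       226])]
[  2.43 -31.08 189.12] 13.8
[('chisel_butt', array([   0.3 , -134.84,   23.  ]), 0.54), ('chisel', array([  -2.55, -133.5 ,   23.  ]), 0.52)]
[('chisel_butt', array([   3.88, -133.62,   23.  ]), 0.47), ('chisel', array([  -9.49, -142.64,   23.  ]), 0.69)]
211 [  -8.84 -189.67   23.  ] [ 10.03 -90.89  23.  ]
```

View pics/w5c.png

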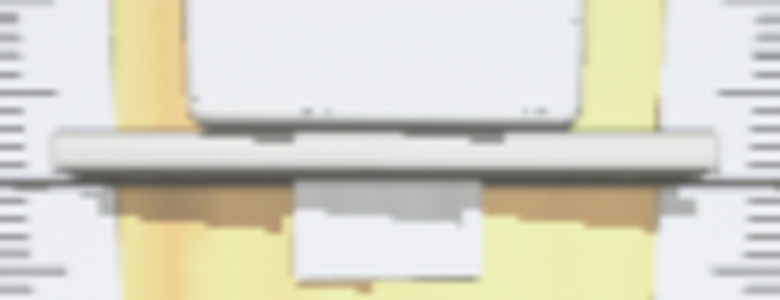

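The stop's face now stands on the line (both at row 180 of the crop). Next is the chisel: its butt is at about board y = -190, so I set the fingertip behind it.

Emit:
jog_arm(plan="0 -3.1 0 0 0 0 0; 0 -3.1 0 0 0 0 0; 0 -3.1 0 0 0 0 0; 0 -3.1 0 0 0 0 0; 0 -3.1 -0.1 0 0 0 0; 0 -3.0 -0.1 0 0 0 0; 0 0 0 0 0 0 0; 0 0 0 0 0 0 0")

```text
t: 14.77
ee_pos: [524.7, -131.2, 188.8]
tool_rot: [[-0.084, 0.996, -0.0], [0.996, 0.084, -0.001], [-0.001, -0.0, -1.0]]
force: [0.4, 0.6, 0.3]
gripper_width: 0.002
finger_force: 0.0
```

```bash
python3 - <<'E'
from h import *
d=cap('wrist','w6.png');s=env.get_state();print(s['t'],tob(s['ee_pos']),s['tool_rot'])
for n,z in dict(chisel_butt=23,chisel=23).items():
    print(n,[(np.array(r['at']),round(r['p'],2),tob(ray(d,r['at'],z))) for r in optics.find_in('wrist',n)[:2]])
h=cv2.cvtColor(d['image'],cv2.COLOR_BGR2HSV);m=(cv2.inRange(h,(0,120,60),(8,255,255))|cv2.inRange(h,(172,120,60),(180,255,255)))
ii=np.argwhere(m);P=np.array([tob(ray(d,x,23)) for x in ii]);P=P[(abs(P[:,0])<20)];print(len(P),P.min(0),P.max(0),ii.min(0),ii.max(0))
E
```

```text
14.8167 [   0.4  -217.01  188.75] [[-0.09  1.   -0.  ]
 [ 1.    0.09  0.  ]
 [ 0.   -0.   -1.  ]]
chisel_butt [(array([ 81.4, 254.5]), 0.76, array([  -0.36, -129.32,   23.  ])), (array([ 88.9, 238.7]), 0.35, array([ -11.18, -134.2 ,   23.  ]))]
chisel [(array([ 81. , 257.3]), 0.74, array([   1.54, -129.07,   23.  ]))]
4110 [ -10.56 -187.25   23.  ] [  9.82 -86.65  23.  ] [ 12 239] [165 269]
```

View pics/w6.png

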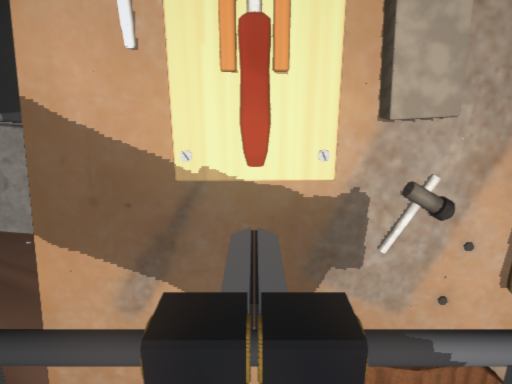

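The butt shows at (165,256), straight ahead of the fingertips and clear of them. I lower and approach.

Emit:
jog_arm(plan="0 0 0 1.5 0 0 0; 0 0 0 1.5 0 0 0; 0 0 0 1.5 0 0 0; 0 0 0 1.5 0 0 0; 0 0 0 1.0 0 0 0; 0 0 0 0.4 0 0 0; 0 0 0 0 0 0 0")

```text
t: 15.5
ee_pos: [524.7, -129.1, 114.3]
tool_rot: [[-0.088, 0.996, -0.001], [0.996, 0.088, 0.0], [0.0, -0.001, -1.0]]
force: [-0.4, -0.2, 0.6]
gripper_width: 0.005
finger_force: 0.0
```

Emit:
jog_arm(plan="0 0.5 0 0 0 0 0; 0 0.5 0 0 0 0 0; 0 0.4 0 0 0 0 0; 0 0.3 0 0 0 0 0; 0 0.3 0 0 0 0 0; 0 0.3 0 0 0 0 0; 0 0.3 0 0 0 0 0; 0 0.3 0 0 0 0 0")

```text
t: 16.17
ee_pos: [522.4, -100.7, 115.0]
tool_rot: [[-0.087, 0.996, 0.0], [0.996, 0.087, -0.0], [-0.0, 0.0, -1.0]]
force: [0.4, -1.3, 0.6]
gripper_width: 0.003
finger_force: 0.5
```

```bash
cat >> h.py <<'E'
def red():
    d=cap('top');h=cv2.cvtColor(d['image'],cv2.COLOR_BGR2HSV);m=(cv2.inRange(h,(0,120,40),(8,255,255))|cv2.inRange(h,(172,120,40),(180,255,255)))
    P=np.array([tob(ray(d,x,23)) for x in np.argwhere(m)]);P=P[(abs(P[:,0])<20)&(P[:,1]<0)&(P[:,1]>-230)]
    s=env.get_state();p=s['ee_pos'];print(s['t'],'tcp',tob(p),'F',s['force'],'handle',P[:,1].min(),P[:,1].max())
E
python3 -c "
from h import *
red()"
```

```text
16.2167 tcp [   0.55 -187.31  114.93] F [0.7  0.31 0.02] handle -123.12835920043922 -82.19601647961153
```

Emit:
jog_arm(plan="0 0.3 0 0 0 0 0; 0 0.3 0 0 0 0 0; 0 0.3 0 0 0 0 0; 0 0.3 0 0 0 0 0; 0 0.3 0 0 0 0 0; 0 0.3 0 0 0 0 0; 0 0.3 0 0 0 0 0; 0 0.2 0 0 0 0 0")

```text
t: 16.88
ee_pos: [520.3, -77.5, 114.9]
tool_rot: [[-0.087, 0.996, -0.0], [0.996, 0.087, -0.0], [-0.0, -0.0, -1.0]]
force: [0.2, -0.5, -0.1]
gripper_width: 0.009
finger_force: 0.5
```

Emit:
jog_arm(plan="0 0.1 0 0 0 0 0; 0 0.1 0 0 0 0 0; 0 0.1 0 0 0 0 0; 0 0.1 0 0 0 0 0")

```text
t: 17.22
ee_pos: [520.0, -74.0, 114.9]
tool_rot: [[-0.087, 0.996, 0.0], [0.996, 0.087, -0.0], [-0.0, 0.0, -1.0]]
force: [0.4, -1.7, 1.5]
gripper_width: 0.002
finger_force: 0.5
```

```bash
python3 - <<'E'
from h import *
d=cap('wrist','w7.png');s=env.get_state();print(s['t'],tob(s['ee_pos']),s['force'])
c=proj(d,B(0,55,23));print(c)
E
```

```text
17.2667 [   0.44 -160.86  114.88] [-0.17 -0.6   0.8 ]
[np.float64(-281.9191280065358), np.float64(256.36266346303546)]
```

View pics/w7.png

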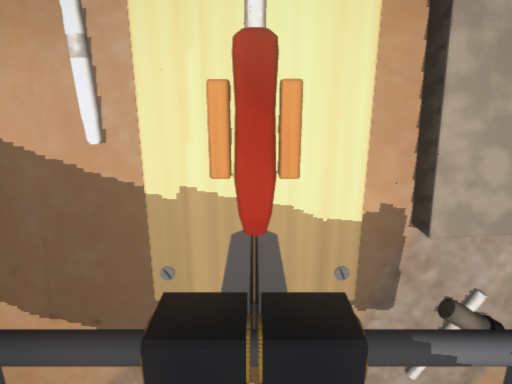

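The chisel is straight between the cleats, with the fingertip at its butt at (236,255). About 6 to 9 mm are left, so I creep on and watch the force.

Emit:
jog_arm(plan="0 0.1 0 0 0 0 0; 0 0.1 0 0 0 0 0; 0 0.1 0 0 0 0 0; 0 0.1 0 0 0 0 0; 0 0 0 0 0 0 0")

```text
t: 17.68
ee_pos: [519.6, -69.7, 114.9]
tool_rot: [[-0.087, 0.996, -0.0], [0.996, 0.087, 0.0], [0.0, -0.0, -1.0]]
force: [-0.5, 0.4, -0.2]
gripper_width: 0.006
finger_force: 0.0
```

Emit:
jog_arm(plan="0 0.1 0 0 0 0 0; 0 0.1 0 0 0 0 0; 0 0 0 0 0 0 0")

```text
t: 17.93
ee_pos: [519.5, -67.8, 114.9]
tool_rot: [[-0.087, 0.996, 0.0], [0.996, 0.087, 0.0], [-0.0, 0.0, -1.0]]
force: [-0.4, 0.2, 0.6]
gripper_width: 0.0
finger_force: 0.0
```

Emit:
jog_arm(plan="0 0.1 0 0 0 0 0; 0 0 0 0 0 0 0")

```text
t: 18.1
ee_pos: [519.4, -66.8, 114.9]
tool_rot: [[-0.087, 0.996, -0.0], [0.996, 0.087, -0.0], [0.0, -0.0, -1.0]]
force: [-0.1, -0.4, -0.0]
gripper_width: 0.002
finger_force: 0.0
```

Emit:
jog_arm(plan="0 0.1 0 0 0 0 0; 0 0 0 0 0 0 0")

```text
t: 18.27
ee_pos: [519.3, -65.8, 114.9]
tool_rot: [[-0.087, 0.996, -0.0], [0.996, 0.087, -0.0], [-0.0, -0.0, -1.0]]
force: [-0.6, -0.6, 0.5]
gripper_width: 0.006
finger_force: 0.0
```

Emit:
jog_arm(plan="0 0.1 0 0 0 0 0; 0 0 0 0 0 0 0")

```text
t: 18.43
ee_pos: [519.3, -65.5, 114.9]
tool_rot: [[-0.087, 0.996, 0.0], [0.996, 0.087, -0.001], [-0.001, 0.0, -1.0]]
force: [-0.2, -3.6, 0.3]
gripper_width: 0.005
finger_force: 1.9
```

```bash
python3 - <<'E'
from h import *
d=cap('top');s=env.get_state();print(s['t'],tob(s['ee_pos']),s['force'])
g=cv2.cvtColor(d['image'],cv2.COLOR_BGR2GRAY)
def f(x,z): return [int(cv2.getRectSubPix(g,(1,1),tuple(map(float,proj(d,B(x,y,z))[::-1])))[0,0]) for y in range(30,80,2)]
for x in (-14,0,14): print(x,f(x,23))
cv2.imwrite('pics/t4.png',cv2.resize(d['image'][180:240,170:260],None,fx=8,fy=8,interpolation=cv2.INTER_CUBIC))
E
```

```text
18.4833 [   0.4  -152.55  114.92] [ 0.3  -4.44 -0.33]
-14 [224, 224, 224, 224, 224, 224, 224, 223, 221, 213, 209, 208, 184, 160, 137, 106, 127, 166, 198, 194, 198, 227, 232, 234, 234]
0 [227, 229, 230, 229, 227, 224, 222, 218, 214, 213, 212, 212, 214, 206, 177, 119, 135, 171, 217, 187, 201, 234, 234, 234, 234]
14 [217, 224, 228, 228, 228, 228, 228, 228, 228, 227, 224, 221, 215, 170, 126, 99, 134, 180, 202, 162, 203, 234, 234, 234, 234]
```

View pics/t4.png

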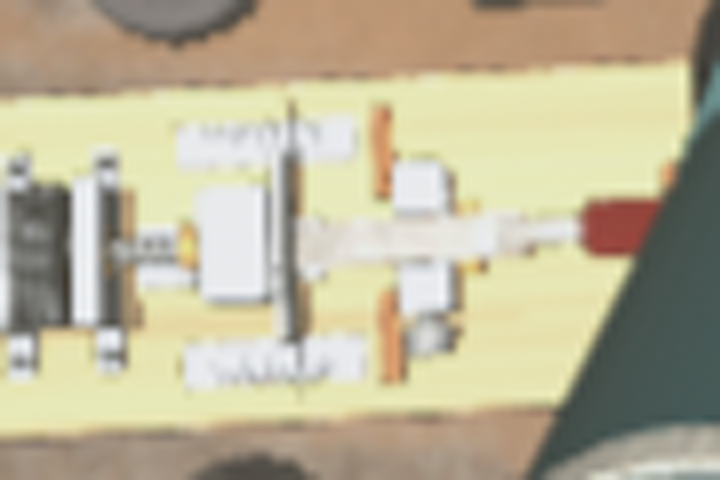

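The force rose to about 4 N and the picture shows the blade's end meeting the stop's face on the line (about (298,240)). I back off and lift away.

Emit:
jog_arm(plan="0 -0.3 0 0 0 0 0; 0 -1.5 0 0 0 0 0; 0 -2.0 0 0 0 0 0; 0 0 0 -2.5 0 0 0; 0 0 0 -3.0 0 0 0; 0 0 0 -3.0 0 0 0; 0 0 0 0 0 0 0; 0 0 0 0 0 0 0")

```text
t: 19.15
ee_pos: [523.1, -102.7, 201.3]
tool_rot: [[-0.087, 0.996, 0.003], [0.996, 0.087, 0.0], [0.0, 0.003, -1.0]]
force: [-0.2, -0.1, -0.5]
gripper_width: 0.004
finger_force: 0.0
```

Emit:
jog_arm(plan="0 3.0 0 0 0 0 0; 0 3.0 0 0 0 0 0; 0 3.0 0 0 0 0 0; 0 3.0 0 0 0 0 0; 0 3.0 0 0 0 0 0; 0 0 0 0 0 0 0; 0 0 0 0 0 0 0; 0 0 0 0 0 0 0")

```text
t: 19.82
ee_pos: [509.2, 46.1, 199.2]
tool_rot: [[-0.087, 0.996, -0.001], [0.996, 0.087, -0.001], [-0.0, -0.001, -1.0]]
force: [0.4, -1.4, -0.0]
gripper_width: 0.001
finger_force: 0.0
```

```bash
python3 - <<'E'
from h import *
cap('wrist');d=cap('wrist');s=env.get_state();print(s['t'],tob(s['ee_pos']),s['force'])
g=cv2.cvtColor(d['image'],cv2.COLOR_BGR2GRAY).astype(int)
r,c=map(int,proj(d,B(0,62,15)));print(r,c)
for a,b in ((-6,7),(-45,-30),(-68,-58),(58,68)): print(g[r-14:r+12,c+a:c+b].mean(1).astype(int))
E
```

```text
19.9167 [  0.15 -41.2  199.51] [-0.39 -0.17  0.07]
61 255
[236 221 171 112 120 211 232 233 230 225 180 106  88  97 136 141 142 161
 209 217 218 218 218 218 218 217]
[214 210 208 207 179 219 232 231 227 224 184 107  86  83  83 106 142 146
 147 148 160 201 216 217 217 217]
[174 225 193 193 227 194 210 228 192 205 224 192 207 222 129 157 223 184
 229 230 185 228 229 183 227 228]
[204 226 193 212 228 180 206 228 185 230 231 185 226 192 117 164 220 179
 224 226 183 228 229 189 228 215]
```

```bash
python3 -c "
from h import *
print(env.job_done())"
```

```text
the job is handed in; nothing more can be done
None
```

I handed the job in: the stop's face stands on the scribed line to within about 0.3 mm by the wrist camera, and the chisel's cutting edge rests against the stop (about 4 N at contact), with the arm clear of everything and roughly 20 s of the 67 s used.

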